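# Isolate the seed divider and bring its snap ring to the shaft groove

### The arm

A 6-joint arm with a two-finger parallel gripper is mounted at the origin on the work surface. World frame = base frame: x ahead of the robot, y to its left, z up, the work surface at z = 0. Lengths are in mm, angles in rad, forces in N, time in s.
With the tool pointing down it reaches from about 325 to 875 mm from the base axis. Payload 4.4 kg.
Tool frame: the origin (TCP) lies midway between the tips of the shut fingers; the grasp point (between the pads) lies 19 mm behind it; z points along the fingers, y is the line along which they close (so a half turn about z gives the same grasp; the last joint's range is limited). The gripper opens to 85 mm and grips with 20 to 120 N. Pads are 22 mm wide; open, the fingers measure 114 mm over their backs; the gripper's body (76 mm by 85 mm) begins 54 mm behind the grasp point. The pads swing forward as they close: fully open they stand 13 mm farther back than shut.
Start: joints at [-0.15, 0.207, 1.542, -0, 1.393, -0.15], TCP at [575.002, -0.012, 231.282] pointing down, gripper open.
Joint ranges: [-2.73, 2.73], [-0.86, 2.22], [0.23, 2.46], [-1.11, 4.25], [0.08, 2.63], [-2.82, 2.82]. Speed limits (rad/s): [2.79, 2.79, 3.14, 3.14, 3.14, 3.14].

### API

Orientations are given as a rotation vector (axis times angle).
In Python, from rig import ctrl gives the robot as it stands. The module is installed in compiled form; this text tells all that it offers.
- The arm moves only by the tool carry_out, never from a script. Its argument "increments" is one flat list of numbers, 5 for each row, row after row: the finger opening in cm, from 0 to 8.54, then the shift along the world's x, y, z in cm, then the turn about the world's z in degrees. In form: [gripper, x, y, z, yaw, gripper, x, y, z, yaw, ...]. A call has 1 to 12 rows; each row shifts and turns the commanded pose from where the row before left it; what a row does not reach is not made up. A row lasts 1/12 s, in which the tool goes at most 41.7 mm and 7.16 degrees, less where a joint would pass 70% of its speed; a pose out of reach is approached as far as the arm can. A call with a gripper value outside its range is refused whole. The fingers move at their own pace and stop on an object; the grip force is fixed at half the most. Time passes only in rows, so rows that do not move let the fingers close. It gives the time, the measured TCP pose, the force, the opening and the grip force at its end, in the units of the state.
- ctrl.get_state(): the state, without advancing time (a new reading comes with each control period).
- ctrl.get_image(name): name is "scene" or "side" or "wrist"; returns a dict with "pixels" (420x560x3 uint8, red, green, blue), "fx", "fy", "cx", "cy" (pixels), "extrinsics" (4x4, takes a point from world to camera coordinates); the wrist camera has in their place "T_tool_cam" (4x4, takes a point from camera to tool coordinates, whose origin is the TCP and whose axes are the flange's). Camera axes: x right, y up, looking along -z (the intrinsics and any distortion apply to the point x, -y, -z); pixel columns grow to the right and rows downward; lengths in mm; the calibration is good to about 2 mm. A picture is of the moment at which its call begins: read the wrist's pose just before it. There is no depth.
- ctrl.finish_job(): hands the job in; it is judged then, once.
The state is a dict: "clock": time; "joint_pos": joint angles; "joint_vel": joint speeds; "effort": joint torques, N m; "ee_pos": TCP position; "tool_rot": TCP orientation; "ft_force": force on the tool from outside, world axes, zero at the start; "moment": the same for the moment, N m; "width": finger opening in mm; "gripper_force": force on a finger pad.
Only numpy, scipy, OpenCV 4.12 (cv2) and the standard library are available. Lean on these libraries where they do the work, as an engineer would, in place of code of your own. Each camera call takes 0.05 s, during which the arm holds its last target. There are 200 camera calls.

### The job

Make the rotary seed-sample divider safe by turning its isolator handle from on to off. Then pick up the lock-ring pliers lying across the plywood tray, put their closed tips into the gap of the snap ring on the wooden block, squeeze the handles to spread the ring and slide it down over the divider's upright shaft until it is level and in line with the groove, without resting on the washer below or leaning on the shaft. Finish while holding it there, pliers in the gripper and still squeezed, so that I can check the ring before it is let snap in; the fingers never touch the ring, and the jar, the cup and the screwdriver stay where they are.

Things in the scene. Friction and masses are not known exactly. Their poses are not given: they have to be found in the camera images.
- divider: seed-sample divider, fixed: white base 260 x 320 x 60 mm, flat carousel plate (220 mm diameter, top at 75 mm, eight sunk cups), in its centre a dark hub with the upright steel shaft; isolator beside the plate; post with funnel, 216 mm high, at the far left. Origin: centre of the underside; x to its back, away from the robot, y left. Shaft axis at (20, -45) mm, isolator axis at (-70, 115) mm
- groove (a point): point on the shaft's axis at the middle height of its ring groove, 98 mm above the table. Shaft 34 mm in diameter, its flat top 22 mm above this point, the upper 6 mm tapered to 23 mm as a lead-in. Groove 30 mm in diameter, 7 mm high. The washer below (43 mm diameter) has its top 5.5 mm below this point, the hub is 41 mm in diameter, the carousel plate 23 mm below this point
- isolator_grip (a point): middle of the isolator's black bar handle, on its vertical axis, 99 mm above the table: grip here from above. Bar 46 mm long, 14 mm wide, top 11 mm above this point; round disc 23 mm below it. Turns with the handle: x points along the bar to its end with the white line
- isolator (a joint): angle of the isolator handle, rad: 0 = on (as it starts), 1.047 (60 degrees anticlockwise from above) = off. A stop and a sprung detent at either end (about 0.1 N m), over centre halfway. Off: the white line points to the divider's back, at the long tick; on: at the short tick
- pliers: lock-ring pliers, 0.16 kg, steel with black grips, 194 mm long, lying level across the tray's rims. Origin: pivot axis, underside; x from pivot to jaws, z up. Levers 12 mm thick, grips 16 mm high, 10 mm wide; centre of mass 44 mm behind the pivot. Two flat serrated tips point down to 36 mm below the underside. A spring keeps the tips together; squeezing the handles parts them, up to a stop
- pliers_grip (a point): where to grip the pliers: between the handles, 50 mm behind the pivot, half-way up the grips (8 mm above the underside). Across the handles here: 61 mm free (grips nearly parallel), about 36 mm squeezed. They give from about 15 N on each: fingers closed 2 mm past first touch hold the pliers with the tips all but closed; about 35 N on each keeps them fully squeezed with the ring
- pliers_tips (a point): point midway between the lower ends of the closed tips, 81 mm ahead of the pivot, 36 mm below the underside. Closed tips: together 12 mm wide, 6 mm long in x. Squeezed to the stop: 47 mm over their outer faces, 78 mm ahead of the pivot; the spread ring's eye is then about 95 mm ahead of the pivot
- lever_a (a joint): angle of one lever of the pliers (the other mirrors it), rad: 0 = handles free and tips together, 0.247 = squeezed to the stop
- ring: steel snap ring, 26 g, 4 mm thick, open on one side with two straight ears beside the gap; free bore 32 mm, outer diameter 41 mm. Lies flat on the block, ears towards the robot and overhanging the block's edge. Origin: centre of the free bore, underside; x points out through the gap
- ring_eye (a point): centre of the ring's opening when spread, at half its thickness (4.4 mm from the ring's origin towards the gap, fixed to the ring): this point goes on the shaft axis. Fully spread, the opening passes a shaft of 40 mm diameter
- ring_gap (a point): where the closed tips go: middle of the gap, 19.5 mm from the ring's origin along its x, at half thickness. Free gap 21 mm wide at the bore, 17 mm at the ears' ends; ears run from 15 to 34 mm from the origin. From 14 mm outward there is only air under the ring (22 mm to the table), so tips may reach below it. Spread against the ears they hold the ring by friction
- ring_a (a joint): how far one half of the ring is bent open (the other mirrors it), rad: 0 = free, about 0.35 to 0.39 = spread by the fully squeezed pliers; springs back when let go
- block: plain wooden block 50 x 60 x 22 mm, fixed, under the ring. Origin: centre of its underside
- tray: open plywood tray 102 x 190 x 50 mm (walls 6 mm, empty), fixed, its long side across; the pliers lie across its two long rims. Origin: centre of its underside
- jar: amber glass jar with steel lid, 64 mm diameter, 85 mm high, bystander. Origin: centre of its underside
- cup: small white cup, 52 mm diameter, 55 mm high, bystander. Origin: centre of its underside
- driver: screwdriver with wooden handle, 190 mm long, lying flat, bystander. Origin: near its middle
Not all that is in view belongs to the job. Of the things that look like the ring, the smaller one is meant. Several things have the shape of the pliers; the one meant has the colours described above.

How it is judged (in metres and radians):
On the way, in this order (a step that is already met when the one before it is completed fails the run):
1. the isolator is turned to off while the ring still lies on the block (value of joint isolator above 0.95 rad and distance of ring_eye from where it was at the start of the episode below 0.01 m), for 0.2 s.
2. the ring, spread by the pliers, is lifted off the block (value of joint ring_a above 0.27 rad and height (world z) of ring_eye above 0.05 m and contact force between pliers and ring above 2 N), for 0.2 s.
At the end, for the whole second after the job is handed in: isolator off; ring spread over 0.27 rad a half, its eye within 7 mm of the shaft axis and 2.8 mm of the groove's middle height, tilt under 0.13 rad, still; pliers held by the fingers (5 N) and holding the ring (2 N); ring and pliers press on the divider under 3 N and 2 N (value of joint isolator above 0.95 rad and value of joint ring_a above 0.27 rad and horizontal distance between ring_eye and groove below 0.007 m and z of ring_eye in the frame of groove between -0.0028 and 0.0028 m and angle between ring_eye's own z axis and vertical below 0.13 rad and linear speed of ring below 0.02 m/s and contact force between pliers and ring above 2 N and contact force between the fingers and pliers above 5 N and contact force between ring and divider below 3 N and contact force between pliers and divider below 2 N); the arm keeps its last pose, push and grip.
It fails at once if the fingers or the arm touch the ring (contact force between any of the fingers, the arm and ring above 0.5 N).
It fails at once if the jar, the cup or the screwdriver is moved by more than 20 mm (distance of any of jar, cup, driver from where it was at the start of the episode above 0.02 m).
It also fails if it takes over 64 s, if anything falls off the work surface, if the arm or the gripper's body presses on something with over 40 N, if the wrist force passes 120 N, or if a joint passes its speed limit or range.

## Working session

There is one attempt and no reset: what is moved stays moved. The work goes in short steps, Python scripts to look and compute and a tool call to move; the robot and the scene stay as the last step left them, time stands still between calls to the robot, and variables do not carry over. Pictures are saved under pics/ and viewed, at most 10 in all, crops included, and the job is handed in when it is done.

Besides the shell and the picture viewer there is one more tool, called after ">>>" as name(argument=value, ...) on one line, values as JSON. carry_out: Moves the arm, as the interface text tells. Its arguments: {"type":"object","properties":{"increments":{"type":"array","items":{"type":"number"}}},"required":["increments"]}

```bash
mkdir -p pics; cat > h.py <<'E'
import numpy as np, cv2
from scipy.spatial.transform import Rotation as R
from rig import ctrl
def grab(name,fn=None):
    s=ctrl.get_state(); d=ctrl.get_image(name)
    im=cv2.cvtColor(np.array(d["pixels"]),cv2.COLOR_RGB2BGR)
    K=(d["fx"],d["fy"],d["cx"],d["cy"])
    if "extrinsics" in d: E=np.array(d["extrinsics"])
    else:
        T=np.eye(4);T[:3,:3]=R.from_rotvec(s["tool_rot"]).as_matrix();T[:3,3]=s["ee_pos"]
        E=np.linalg.inv(T@np.array(d["T_tool_cam"]))
    if fn: cv2.imwrite("pics/"+fn+".png",im); np.savez("pics/"+fn+".npz",K=K,E=E)
    return im,K,E,d
def load(fn):
    z=np.load("pics/"+fn+".npz"); return z["K"],z["E"]
def pt(K,E,u,v,z):
    "pixel -> world at height z"
    C=np.linalg.inv(E); r=C[:3,:3]@np.array([(u-K[2])/K[0],-(v-K[3])/K[1],-1.]); o=C[:3,3]
    return o+r*(z-o[2])/r[2]
def proj(K,E,p):
    c=E[:3,:3]@np.array(p)+E[:3,3]
    return np.array([K[2]+K[0]*c[0]/-c[2],K[3]-K[1]*c[1]/-c[2]])
E
python3 - <<'E'
from h import *
ims=[]
for n in("scene","side","wrist"):
    im,K,E,d=grab(n,n+"0"); ims.append(im)
    print(n,[k for k in d if k!="pixels"],K,np.linalg.inv(E).round(2).tolist())
print(ctrl.get_state())
E
```

```text
scene ['fx', 'fy', 'cx', 'cy', 'extrinsics'] (412.9481887532686, 412.9481887532686, 280.0860441521041, 208.6512840869408) [[0.79, -0.41, 0.46, 1040.47], [0.62, 0.51, -0.6, -650.09], [0.01, 0.75, 0.66, 831.85], [0.0, 0.0, 0.0, 1.0]]
side ['fx', 'fy', 'cx', 'cy', 'extrinsics'] (455.4058914336415, 455.4058914336415, 281.18728406499224, 209.67449562626337) [[0.99, 0.13, -0.1, 443.37], [-0.16, 0.77, -0.62, -707.39], [-0.0, 0.63, 0.78, 973.15], [0.0, 0.0, 0.0, 1.0]]
wrist ['fx', 'fy', 'cx', 'cy', 'T_tool_cam'] (297.4508658278714, 297.4508658278714, 282.0780730389645, 212.21499119389395) [[1.0, -0.0, 0.0, 576.49], [-0.0, 0.95, 0.31, 80.12], [-0.0, -0.31, 0.95, 373.14], [0.0, 0.0, 0.0, 1.0]]
{'clock': 0.15, 'joint_pos': array([-1.50510584e-01,  2.07294950e-01,  1.54266734e+00,  6.82847946e-06,
        1.39351979e+00, -1.50524257e-01]), 'joint_vel': array([-0.000307  , -0.00307228, -0.00392486,  0.00071569, -0.00073618,
        0.00098445]), 'effort': array([ 5.23460058e-04, -3.83512866e+01, -2.92037880e+01, -1.78299792e-04,
        6.64118095e-03, -5.65601522e-05]), 'ee_pos': array([5.74386673e+02, 7.77629800e-02, 2.30332673e+02]), 'tool_rot': array([-2.22034878e+00, -2.22037645e+00,  1.75085456e-03]), 'ft_force': array([ 0.39843498,  0.25857135, -0.21293272]), 'moment': array([0.02504743, 0.02095548, 0.0339499 ]), 'gripper_force': 0.0, 'width': 85.14955227866871}
```

View pics/scene0.png

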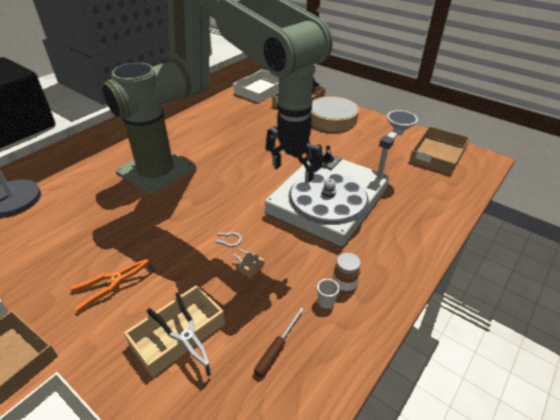

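View pics/side0.png

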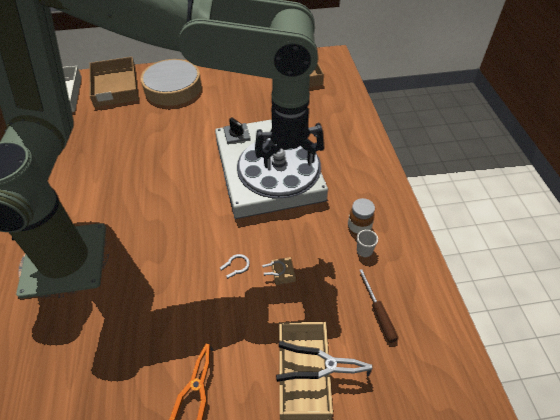

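The scene view shows the divider, with the shaft at about (329,187), the black/steel pliers on the tray (187,335) and the ring on the block (250,262). In the side view the isolator is at (236,128), the block at (285,270) and the pliers' pivot at (331,364).

```bash
python3 - <<'E'
from h import *
K,E=load("side0")
for n,u,v,z in [("iso",236,126,105),("shaft",278,152,120),("blockcentre",286,270,22),("ringear",263,263,24),("ringear2",264,274,24),("pivot",331,364,62),("tip",370,368,40),("handle1",280,346,58),("handle2",279,377,58)]: print(n,pt(K,E,u,v,z).round(0))
K,E=load("scene0")
for n,u,v,z in [("shaft",330,180,120),("block",251,262,22),("pivot",187,335,62),("tip",208,368,40),("h1",181,296,58),("h2",150,311,58)]: print(n,pt(K,E,u,v,z).round(0))
im=cv2.imread("pics/side0.png")
a=cv2.resize(im[235:405,215:385],None,fx=3.4,fy=3.4,interpolation=cv2.INTER_CUBIC)
w=cv2.imread("pics/wrist0.png")
cv2.imwrite("pics/a.png",a)
E
```

```text
iso [476. 314. 105.]
shaft [576. 173. 120.]
blockcentre [ 546. -135.   22.]
ringear [ 494. -107.   24.]
ringear2 [ 492. -139.   24.]
pivot [ 595. -391.   62.]
tip [ 676. -405.   40.]
handle1 [ 499. -336.   58.]
handle2 [ 487. -399.   58.]
shaft [577. 183. 120.]
block [ 545. -128.   22.]
pivot [ 598. -390.   62.]
tip [ 675. -407.   40.]
h1 [ 510. -328.   58.]
h2 [ 487. -398.   58.]
```

View pics/wrist0.png

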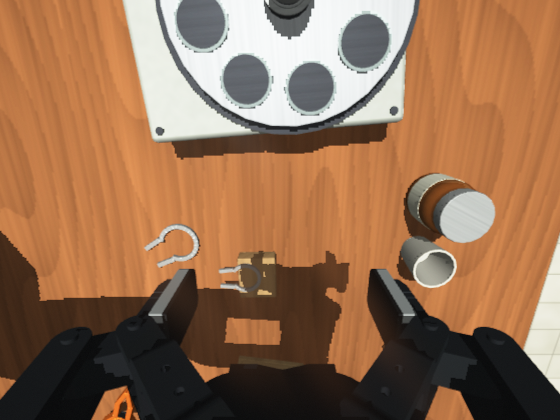

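The wrist view shows the plate at top, the ring on the block at (245,277) and the cup and jar on the right. The base's right edge is tilted about 4°. Next I go above the isolator, turning about 35°.

>>> carry_out(increments=[8.5,-1,3.2,0,4,8.5,-1,3.2,0,4,8.5,-1,3.2,0,4,8.5,-1,3.2,0,4,8.5,-1,3.2,0,4,8.5,-1,3.2,0,4,8.5,-1,3.2,0,4,8.5,-1,3.2,0,4,8.5,-1,3.2,0,3,8.5,-0.8,2.6,0,0,8.5,0,0,0,0,8.5,0,0,0,0])

```text
clock: 1.15
ee_pos: [476.1, 315.1, 230.8]
tool_rot: [-1.446, -2.789, 0.002]
ft_force: [-0.7, 0.2, -0.7]
width: 85.3
gripper_force: 0.0
```

```bash
python3 - <<'E'
from h import *
im,K,E,d=grab("wrist","w1"); s=ctrl.get_state(); print(s["ee_pos"],R.from_rotvec(s["tool_rot"]).as_matrix().round(3),s["clock"])
E
```

```text
[476.60192356 314.06187147 230.83297064] [[-0.575  0.818 -0.001]
 [ 0.818  0.575 -0.001]
 [-0.    -0.001 -1.   ]] 1.2
```

View pics/w1.png

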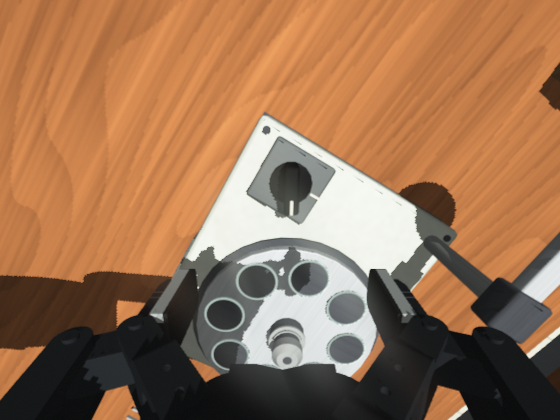

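The wrist view shows the isolator bar at (291,188), its white line at (292,208) pointing down the image, the long tick at (314,197) and the shaft top at (287,360).

```bash
python3 - <<'E'
from h import *
K,E=load("w1")
f=lambda u,v,z:pt(K,E,u,v,z).round(1)
print("line end",f(292,215,110),"bar far end",f(291,162,110),"mid",f(291,188,110))
s=f(287,361,120);print("shaft",s)
a=f(265,115,60);b=f(455,236,60);print("edge",a,b,np.degrees(np.arctan2(*(b-a)[1::-1])),np.linalg.norm(b-a))
yaw=np.arctan2(*(b-a)[1::-1]);Rz=R.from_euler('z',yaw).as_matrix()
print("iso pred from shaft",s+Rz@[-90,160,0], "iso from corner",a+Rz@[60,-45,0],"shaft from corner",a+Rz@[150,-205,0])
im=cv2.imread("pics/w1.png"); cv2.imwrite("pics/w1c.png",cv2.resize(im[110:380,200:380],None,fx=2.2,fy=2.2,interpolation=cv2.INTER_CUBIC))
E
```

```text
line end [491.1 312.4 110. ] bar far end [461.4 352.1 110. ] mid [475.2 332.9 110. ]
shaft [581.4 177.2 120. ]
edge [418.3 369.8  60. ] [669.1 386.   60. ] 3.6957892895100093 251.32266113504372
iso pred from shaft [481.27373249 331.06594995 120.        ] iso from corner [481.07587516 328.76112212  60.        ] shaft from corner [581.20214267 174.89517216  60.        ]
```

View pics/w1c.png

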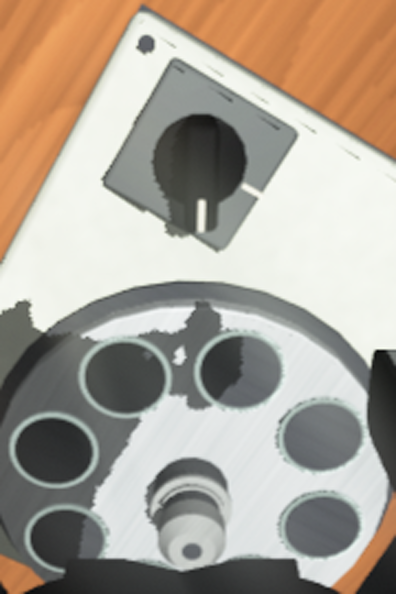

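>>> carry_out(increments=[8.5,0.35,1.6,0,-1.5,6,0,0,-3.7,0,5,0,0,-3.7,0,4,0,0,-3.7,0,3,0,0,-3.5,0,1,0,0,0,0,0.8,0,0,0,0,0.8,0,0,0,0,0.8,0,0,0,0,0.8,0,0,0,0,0.8,0,0,0,0])

```text
clock: 2.12
ee_pos: [478.2, 327.3, 82.7]
tool_rot: [-1.485, -2.766, 0.011]
ft_force: [0.3, -5.3, -25.1]
width: 12.7
gripper_force: 61.7
```

>>> carry_out(increments=[0.8,0,0,0,7,0.8,0,0,0,7,0.8,0,0,0,7,0.8,0,0,0,7,0.8,0,0,0,7,0.8,0,0,0,7,0.8,0,0,0,7,0.8,0,0,0,7,0.8,0,0,0,6,0.8,0,0,0,0,0.8,0,0,0,0])

```text
clock: 3.03
ee_pos: [480.0, 331.4, 82.7]
tool_rot: [0.144, -3.138, -0.007]
ft_force: [5.7, 5.0, -33.8]
width: 12.8
gripper_force: 59.2
```

>>> carry_out(increments=[5,0,0,0,0,5,0,0,0,0,6,0,0,3.8,0,8,0,0,4,0,8.5,0,0,4,0,8.5,0,0,3,0])

```text
clock: 3.53
ee_pos: [484.1, 332.1, 243.4]
tool_rot: [-0.15, 3.124, 0.01]
ft_force: [0.1, 0.3, -0.0]
width: 83.5
gripper_force: 0.0
```

```bash
python3 - <<'E'
from h import *
im,K,E,d=grab("wrist","w2"); s=ctrl.get_state(); print(s["ee_pos"],s["joint_pos"],s["clock"],R.from_rotvec(s["tool_rot"]).as_matrix()[:,1])
im2=cv2.imread("pics/w1.png")
im=cv2.resize(im[60:260,160:420],None,fx=1.5,fy=1.5)
# pliers closeup from the side camera, block crop below
a,K,E,d=grab("side","side1"); a=a[235:405,215:385]
a=cv2.resize(a,None,fx=3.4,fy=3.4,interpolation=cv2.INTER_CUBIC)
out=np.zeros((578,800,3),np.uint8); out[:578,:578]=a; w=cv2.resize(im,(222,171)); out[:171,578:]=w
cv2.imwrite("pics/c2.png",out)
E
```

```text
[487.33462489 333.75685226 250.53677138] [ 4.53693333e-01  2.07291075e-01  1.50069415e+00  6.38848087e-04
  1.40627961e+00 -1.21307438e+00] 3.5833 [-0.09585194  0.99534375  0.01016018]
```

View pics/c2.png

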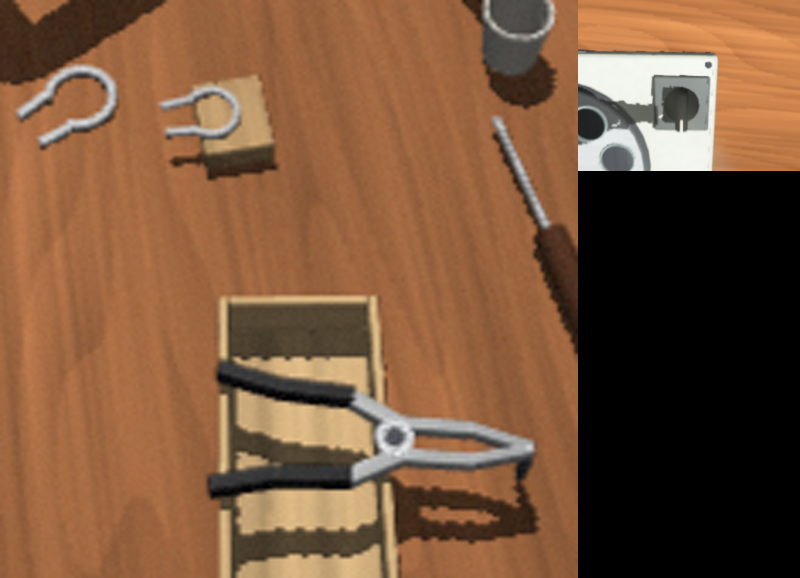

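The crop shows the isolator bar off (line towards the back), the ring lying on the block and the pliers' pivot at side pixel (331.5,363.5). I travel to the pliers with the camera on the jaw side.

>>> carry_out(increments=[8.5,0.2,-2.55,0,-7,8.5,0.2,-2.55,0,-7,8.5,0.2,-2.55,0,-7,8.5,0.2,-2.55,0,-7,8.5,0.2,-2.55,0,-7,8.5,0.2,-2.55,0,-7,8.5,0.2,-2.55,0,-7,8.5,0.2,-2.55,0,-7,8.5,0.2,-2.55,0,-7,8.5,0.2,-2.55,0,-7,8.5,0.2,-2.55,0,-7,8.5,0.2,-2.55,0,-7])

```text
clock: 4.63
ee_pos: [506.8, 22.7, 237.6]
tool_rot: [1.991, 2.421, 0.008]
ft_force: [0.3, -0.5, -0.8]
width: 84.9
gripper_force: 0.0
```

>>> carry_out(increments=[8.5,0.2,-2.55,0,-7,8.5,0.2,-2.55,0,-7,8.5,0.2,-2.55,0,-7,8.5,0.2,-2.55,0,-7,8.5,0.2,-2.55,0,-7,8.5,0.2,-2.55,0,-7,8.5,0.2,-2.55,0,-7,8.5,0.2,-2.55,0,-7,8.5,0.2,-2.55,0,-7,8.5,0.2,-2.55,0,-7,8.5,0.2,-2.55,0,-7,8.5,0.2,-2.55,0,-7])

```text
clock: 5.63
ee_pos: [530.4, -284.4, 238.0]
tool_rot: [3.101, 0.467, 0.01]
ft_force: [1.0, 0.6, -0.9]
width: 84.8
gripper_force: 0.0
```

>>> carry_out(increments=[8.5,0.2,-2.55,-1,-7,8.5,0.2,-2.55,-1,-7,8.5,0.2,-2.55,-1,-7,8.5,0.2,-2.5,-1,-7,8.5,0,0,0,0,8.5,0,0,0,0])

```text
clock: 6.13
ee_pos: [537.4, -385.5, 195.9]
tool_rot: [3.126, -0.289, 0.006]
ft_force: [0.3, 0.9, 0.2]
width: 84.9
gripper_force: 0.0
```

```bash
python3 - <<'E'
from h import *
im,K,E,d=grab("wrist","w3"); s=ctrl.get_state(); M=R.from_rotvec(s["tool_rot"]).as_matrix(); print(s["ee_pos"],s["clock"],np.degrees(np.arctan2(M[1,1],M[0,1])))
E
```

```text
[ 537.60361289 -384.47829099  196.19844777] 6.1833 -100.47828374564182
```

View pics/w3.png

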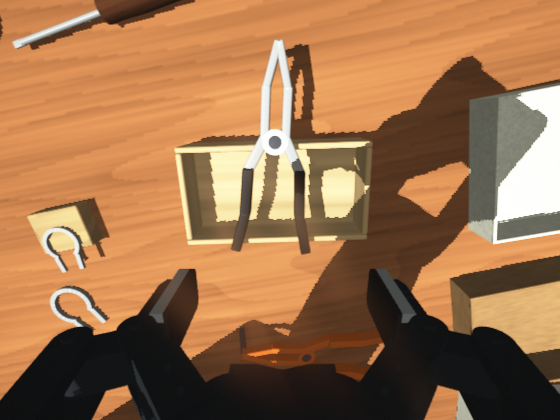

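Pivot at (275,142), jaw end at (279,42), handle ends at (238,250) and (306,252), ring ears at (66,270)/(82,267).

```bash
python3 - <<'E'
from h import *
K,E=load("w3")
f=lambda u,v,z:pt(K,E,u,v,z)
p=f(275,142,63);t=f(279,44,62);h=(f(238,248,66)+f(306,250,66))/2
for q in(p,t,h): print(q.round(1))
d=t-p; print(np.degrees(np.arctan2(d[1],d[0])),np.hypot(d[0],d[1]))
d=p-h; print(np.degrees(np.arctan2(d[1],d[0])),np.hypot(d[0],d[1]))
d=(t-h);d[2]=0;d/=np.linalg.norm(d);print("grip",p-50*d, "handle width", np.linalg.norm(f(247,200,64)-f(301,198,64)))
im=cv2.imread("pics/w3.png"); cv2.imwrite("pics/w3c.png",cv2.resize(im[180:330,15:125],None,fx=4,fy=4,interpolation=cv2.INTER_CUBIC))
E
```

```text
[ 596.7 -390.2   63. ]
[ 673.7 -408.5   62. ]
[ 494.3 -367.4   66. ]
-13.377134014440628 79.20550816726498
-12.586330526101994 104.8961579864533
grip [ 547.94429642 -379.02861549   63.        ] handle width 51.811790102176104
```

View pics/w3c.png

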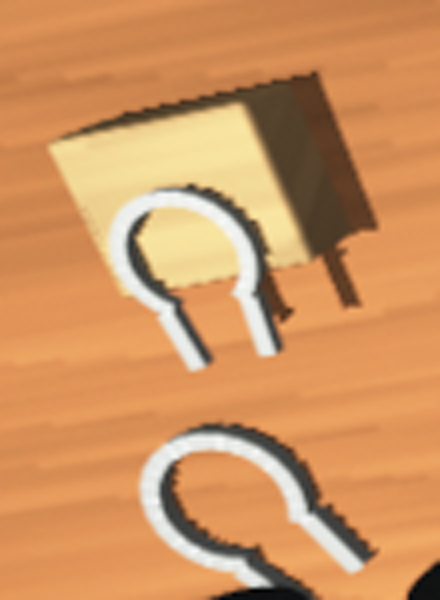

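>>> carry_out(increments=[8.5,1.0,0.55,0,-2.5,8.5,0,0,-4,0,8.5,0,0,-4,0,8.5,0,0,-3,0,8.5,0,0,-3,0,8.5,0,0,-2,0,7,0,0,0,0,6.4,0,0,0,0,6.4,0,0,0,0,6.4,0,0,0,0])

```text
clock: 7.02
ee_pos: [548.7, -379.4, 37.1]
tool_rot: [3.118, -0.354, 0.008]
ft_force: [0.5, -0.1, 0.8]
width: 64.3
gripper_force: 0.0
```

```bash
python3 - <<'E'
from h import *
im,K,E,d=grab("wrist","w4"); s=ctrl.get_state(); M=R.from_rotvec(s["tool_rot"]).as_matrix(); print(s["ee_pos"],s["clock"],np.degrees(np.arctan2(M[1,1],M[0,1])),s["width"],s["ft_force"])
K,E=load("w3"); f=lambda u,v,z:pt(K,E,15+u/4,180+v/4,z)
e1=f(200,367,24);e2=f(270,352,24);c=f(187,250,26);top=f(172,189,26)
print(e1,e2,c,top); m=(e1+e2)/2
for q in(c,top): d=m-q; print(np.degrees(np.arctan2(d[1],d[0])),np.hypot(*d[:2]))
for q in [(245,100),(50,148),(312,262),(122,295)]: print(f(*q,22).round(1))
E
```

```text
[ 548.53203301 -379.3550575    36.78784792] 7.0667 -102.96674338142884 63.64836627753882 [-0.04486278 -0.28894141  0.24651326]
[ 491.57079992 -114.40623837   24.        ] [ 492.45797101 -136.78560774   24.        ] [ 528.46098447 -127.79403872   26.        ] [ 546.77258956 -131.26149687   26.        ]
176.54863865393477 36.51282365263261
174.0928940131977 55.050518995865566
[ 567.  -158.6   22. ]
[563.8 -99.2  22. ]
[ 517.1 -158.4   22. ]
[517.3 -99.7  22. ]
```

View pics/w4.png

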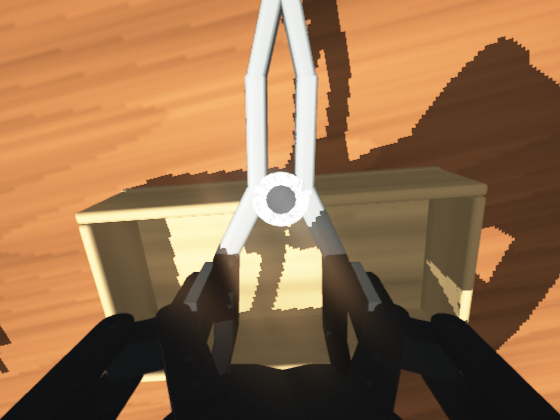

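The wrist view shows the pliers centred between the fingers, with the pivot at (281,198) and jaws straight up. I close lightly and lift.

>>> carry_out(increments=[6,0,0,0,0,5.7,0,0,0,0,5.7,0,0,0,0,5.7,0,0,0,0,5.7,0,0,0,0])

```text
clock: 7.48
ee_pos: [548.5, -379.6, 37.7]
tool_rot: [3.118, -0.355, 0.008]
ft_force: [-1.5, 1.5, 8.6]
width: 56.9
gripper_force: 17.5
```

```bash
python3 - <<'E'
from h import *
K,E=load("w4"); print(pt(K,E,281,198,63)); s=ctrl.get_state(); print(s["width"],s["gripper_force"],s["ee_pos"])
E
```

```text
[ 597.45365528 -390.00473887   63.        ]
56.93198428646635 17.482540905475616 [ 548.49706787 -379.57395828   37.65904292]
```

>>> carry_out(increments=[5.7,0,0,1.5,0,5.7,0,0,3,0,5.7,0,0,3.5,0,5.7,0,0,2,0,5.7,-2.2,3.5,0,1.5,5.7,-2.2,3.5,0,1.5,5.7,-2.2,3.5,0,1.5,5.7,-2.2,3.5,0,1.5,5.7,-2.2,3.5,0,1.5,5.7,-2.2,3.5,0,1.0,5.7,0,0,-2.8,0,5.7,0,0,-2.9,0])

```text
clock: 8.48
ee_pos: [416.1, -167.7, 79.9]
tool_rot: [3.134, -0.119, 0.014]
ft_force: [0.1, -1.2, -2.1]
width: 57.5
gripper_force: 13.9
```

>>> carry_out(increments=[5.7,0,0,0,0,5.7,0,0,0,0])

```text
clock: 8.65
ee_pos: [413.5, -167.3, 76.3]
tool_rot: [-3.138, 0.123, 0.003]
ft_force: [1.1, -0.8, -1.1]
width: 57.0
gripper_force: 13.9
```

```bash
python3 - <<'E'
from h import *
im,K,E,d=grab("wrist","w5"); s=ctrl.get_state(); M=R.from_rotvec(s["tool_rot"]).as_matrix(); print(s["ee_pos"],s["clock"],np.degrees(np.arctan2(M[1,1],M[0,1])),s["width"],s["gripper_force"])
o=proj(K,E,[526,-128.5,26]); print(o, proj(K,E,[506,-127,24]))
big=cv2.resize(im,None,fx=1,fy=1)
u0,v0=[int(max(0,x)) for x in (o-[60,50])]
print(u0,v0)
c=cv2.resize(im[v0:v0+120,u0:u0+120],(480,480),interpolation=cv2.INTER_CUBIC)
j=cv2.resize(im[0:200,220:340],(320,533),interpolation=cv2.INTER_CUBIC)
out=np.zeros((600,800,3),np.uint8); out[:480,:480]=c; out[:533,480:]=j; cv2.imwrite("pics/c5.png",out)
E
```

```text
[ 415.00851203 -168.43471786   77.37289889] 8.7 -94.50542011521041 57.11758829442814 13.905377984046936
[201.02243682  66.48958997] [204.78590888 102.90985419]
141 16
```

View pics/c5.png

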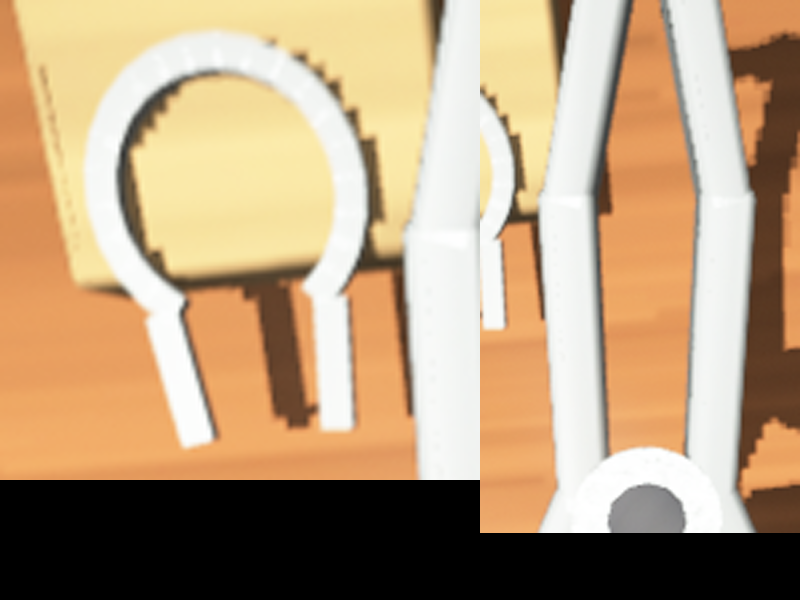

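The last view shows the ring's gap edges (mid at the ear ends about (207.8,124.5), at the bore (203,90.8), circle centre about (197.5,58.8)). The pliers' pivot is at (282.6,193) with the jaw axis vertical.

```bash
python3 - <<'E'
from h import *
K,E=load("w5")
g=lambda u,v,z=26:pt(K,E,141+u/4,16+v/4,z)
e1,e2,b1,b2=g(215,437),g(320,430),g(183,305),g(313,293)
print("gap ends",np.linalg.norm(e1-e2),"bore",np.linalg.norm(b1-b2))
me,mb,c=(e1+e2)/2,(b1+b2)/2,g(226,171)
print(me,mb,c)
for q in(mb,c): d=me-q;print(np.degrees(np.arctan2(d[1],d[0])),np.hypot(*d[:2]))
L,Rr=g(85,175),g(367,200);print("OD",np.linalg.norm(L-Rr))
print("block edge",g(80,285,22),g(400,262,22))
tcp=np.array([414.5,-168,77])
for v,z in((193,102.5),(73,101)):print(pt(K,E,282.7,v,z)-tcp)
E
```

```text
gap ends 16.471374962287648 bore 19.7933136971553
[ 493.31103915 -127.38490433   26.        ] [ 512.79427215 -127.49861919   26.        ] [ 530.21774219 -127.12104809   26.        ]
179.66559411537827 19.483564848552582
-179.59038358769857 36.907646212844185
OD 41.18534269077095
block edge [ 517.13940713 -101.19926805   22.        ] [ 516.49652537 -150.47518827   22.        ]
[51.15928917 -3.95376451 25.5       ]
[95.40792896 -7.41361726 24.        ]
```

>>> carry_out(increments=[5.7,-1.3,1.43,0,1.2,5.7,-1.3,1.43,0,1.2,5.7,-1.3,1.43,0,1.1,5.7,0,0,0,0,5.7,0,0,0,0,5.7,0,0,0,0])

```text
clock: 9.2
ee_pos: [377.6, -126.7, 78.1]
tool_rot: [3.139, -0.028, 0.006]
ft_force: [0.2, -0.6, -1.7]
width: 57.5
gripper_force: 13.9
```

```bash
python3 - <<'E'
from h import *
for i in range(3):
    im,K,E,d=grab("wrist","w6"); s=ctrl.get_state(); M=R.from_rotvec(s["tool_rot"]).as_matrix(); print(s["ee_pos"],s["clock"],np.degrees(np.arctan2(M[1,1],M[0,1])),s["width"],s["ft_force"])
# predicted tip & gap pixels
p=s["ee_pos"]; a=np.arctan2(M[1,1],M[0,1])+np.pi/2
print(proj(K,E,p+[132*np.cos(a),132*np.sin(a),-23]),proj(K,E,[508,-127.4,24]),p+[132*np.cos(a),132*np.sin(a),-23])
# scan rows between the jaws: text dump of the brightness
g=cv2.cvtColor(im,cv2.COLOR_BGR2GRAY)
for v in range(0,70,5): print(v,' '.join('%3d'%x for x in g[v,250:318:2]))
E
```

```text
[ 377.54193648 -126.64267314   77.84610949] 9.25 -91.03625520538739 57.444597038459705 [ 0.09830398 -0.4204266  -1.07409876]
[ 377.24528038 -126.503088     77.53098278] 9.3 -91.0407854438445 57.1668540343017 [ 1.36620558 -0.41944728 -1.72017185]
[ 376.87874339 -126.271944     77.18769538] 9.35 -91.03745489172657 57.3178343349409 [-0.65849672 -0.19469646 -1.30349706]
[280.72590898   6.63528975] [278.73193388  26.54338319] [ 508.85710498 -128.66193788   54.18769538]
0 178 175 217 238 246 245 243 243 243 242 241 207 135  70 218 227 228 227 222 145 180 241 246 245 243 243 242 241 237 190 189 170 219 214
5 247 226 196 241 248 245 243 243 243 242 234 179  92 157 231 231 231 231 230 151 120 240 245 246 244 243 243 242 241 215 139 154 208 206
10 246 242 238 246 247 245 243 244 243 242 214 146  70 133 136 132 126 117 108 106 127 185 242 247 245 244 243 242 241 233 177  59  65  66
15 242 238 240 248 246 245 243 243 243 237 188 102  70  64  64  64  64  64  64  65 121 177 240 246 246 245 243 243 241 239 203 112  57  56
20 124 233 245 248 246 244 243 243 243 222 154  70  64  64  98 104 113 112 12
[... 612 characters left out ...]
5 162
45 248 250 249 247 245 243 242 211 136  75 185  70  70  70  70  70 185 185 186 187 187 186 232 146 219 243 248 247 245 244 242 241 229 163
50 250 250 248 246 244 242 236 183  78 127 187  72  71  71  72  72 187 186 187 187 187 187 240 215 169 241 247 247 246 244 243 241 236 193
55 251 249 248 246 244 242 218 148  71 180 189  73  72  72  73  72 168 176 188 187 187 182 118 122 145 225 243 248 203 245 244 242 240 220
60 251 249 247 246 243 238 190 103 123 190 190 190 190  74  73  73 191 190 191 191 190 190 190 189 162 177 241 247 247 246 244 243 241 235
65 250 249 247 245 243 225 157  71 180 192 191 192 191 192 192 192 192 192 192 192 192 192 191 191 184 147 222 245 248 246 245 244 242 240
```

>>> carry_out(increments=[5.7,0,0.07,-1,0,5.7,0,0,-1,0,5.7,0,0,0,0,5.7,0,0,0,0,5.7,0,0,0,0,5.7,0,0,0,0])

```text
clock: 9.85
ee_pos: [376.2, -124.9, 56.8]
tool_rot: [3.141, -0.028, 0.002]
ft_force: [-0.5, 1.0, -2.6]
width: 57.1
gripper_force: 13.9
```

```bash
python3 - <<'E'
from h import *
s=ctrl.get_state(); M=R.from_rotvec(s["tool_rot"]).as_matrix();p=s["ee_pos"]; a=np.arctan2(M[1,1],M[0,1])+np.pi/2
print(p,np.degrees(a),s["width"],s["ft_force"],p+[132*np.cos(a),132*np.sin(a),-23.5],M[:,2])
E
```

```text
[ 376.15690499 -124.86042984   56.84880553] -1.0093210057141977 57.1136066979002 [-0.4902982   0.98746794 -2.5799978 ] [ 508.13642423 -127.18561824   33.34880553] [ 1.02584516e-03 -5.97843215e-04 -9.99999295e-01]
```

>>> carry_out(increments=[5.7,-0.05,0,-0.5,0,5.7,0,0,-0.4,0,5.7,0,0,-0.4,0,5.7,0,0,-0.4,0,5.7,0,0,0,0,5.7,0,0,0,0,5.7,0,0,0,0])

```text
clock: 10.43
ee_pos: [375.0, -124.4, 39.2]
tool_rot: [-3.141, 0.027, 0.0]
ft_force: [-0.1, -0.2, -2.0]
width: 57.3
gripper_force: 13.9
```

```bash
python3 - <<'E'
from h import *
im,K,E,d=grab("side","side6"); s=ctrl.get_state(); print(s["ee_pos"],s["ft_force"],s["moment"])
b=cv2.imread("pics/side1.png")
# has the ring moved? compare around ring arc
o=proj(K,E,[545,-127,26]).astype(int); print(o)
def crop(i): return cv2.cvtColor(i[o[1]-14:o[1]+14,o[0]-28:o[0]+12],cv2.COLOR_BGR2GRAY)
A,B=crop(b),crop(im)
for r in range(6,24,2): print(' '.join('%3d'%x for x in A[r,::2]),'|',' '.join('%3d'%x for x in B[r,::2]))
E
```

```text
[ 375.14652176 -124.509281     39.34714589] [ 0.21054487  0.14943822 -2.29830203] [-0.00885587 -0.01345298  0.03538782]
[284 266]
118 115 127 127 122 118 118 117 114 110 110 106 121 131 154 154 151 151 108 101 | 197 197 194 178 171 158 150 128 123 119 118 116 133 144 168 163 166 165 122 111
116 115 129 127 122 118 122 118 159 163 177 173 158 152 153 162 161 160 110 105 | 119 121 127 131 139 164 167 130 173 177 194 190 172 166 169 175 174 174 119 113
119 118 123 126 123 119 120 130 193 144 100 107 165 182 156 163 160 154 109 106 |  93  85  84  87 149 191 218 138 208 153 109 117 180 200 168 178 174 170 116 115
119 117 120 130 156 186 191 166  72 146 156 165 148 140 179 162 161 161 138 106 | 140 184 202 219 161 111  76 162  77 163 171 182 160 152 197 177 178 175 149 116
118 119 116 127 133 104 112 113  98 158 164 167 162 143 191 163 166 165 140 106 | 219 141 104  71  69  80  35  95 110 174 181 185 175 154 209 176 181 175 156 115
118 117 115 125 122 124 117 117 102 161 162 169 166 155 185 155 166 165 156 103 |  67  73  95 130 134 116  25  96 114 175 177 183 180 168 200 171 180 180 171 116
116 115 117 125 126 121 119 120 101 164 160 167 165 168 168 159 168 165 160  92 | 123 129 128 138 136 127  32  98 113 174 174 181 185 183 184 174 182 180 176 102
116 115 113 127 155 154 167 171 182 165 157 165 187 178 106 157 166 165 162 135 | 130 127 124 139 107 106  57  67 201 180 175 180 203 194 112 170 183 179 176 148
118 119 117 122 114 116 101  98  94 129 170 165 115 105 160 155 165 165 168 139 | 128 132 125 134  68  72  65  64 102 138 184 180 129 114 169 173 182 181 180 156
```

>>> carry_out(increments=[5.3,0,0,0.03,0,5,0,0,0.03,0,4.7,0,0,0.04,0,4.4,0,0,0.04,0,4.1,0,0,0.04,0,3.8,0,0,0.04,0,3.5,0,0,0.03,0,3.2,0,0,0,0,2.8,0,0,0,0,2.5,0,0,0,0,2.5,0,0,0,0,2.5,0,0,0,0])

```text
clock: 11.48
ee_pos: [375.1, -124.5, 41.8]
tool_rot: [3.141, -0.027, 0.0]
ft_force: [-0.6, 0.5, -1.7]
width: 36.0
gripper_force: 59.3
```

```bash
python3 - <<'E'
from h import *
im,K,E,d=grab("wrist","w7"); s=ctrl.get_state(); print(s["ee_pos"],s["ft_force"],s["moment"],s["width"],s["gripper_force"])
E
```

```text
[ 375.0208003  -124.43885125   41.78325564] [ 0.18388312 -0.89267732 -1.64502719] [-0.01255681 -0.02442862  0.01110966] 35.73238739698179 59.26302149891853
```

>>> carry_out(increments=[2.5,0,0,0.3,0,2.5,0,0,0.5,0,2.5,0,0,0.8,0,2.5,0,0,1,0,2.5,0,0,1,0,2.5,0,0,1,0,2.5,0,0,1,0,2.5,0,0,0,0,2.5,0,0,0,0,2.5,0,0,0,0,2.5,0,0,0,0])

```text
clock: 12.45
ee_pos: [374.4, -124.1, 97.2]
tool_rot: [-3.141, 0.027, 0.002]
ft_force: [0.5, 0.4, -1.6]
width: 35.7
gripper_force: 59.3
```

```bash
python3 - <<'E'
from h import *
im,K,E,d=grab("wrist","w8"); im2,K2,E2,d2=grab("side","side8");im3,K3,E3,d3=grab("scene","scene8"); s=ctrl.get_state(); p=s["ee_pos"];print(p,s["ft_force"],s["moment"],s["width"],s["gripper_force"],s["clock"])
z=p[2]-41.8+24; e=np.array([p[0]+145,p[1]-2.5,z]); print("eye guess",e)
for KK,EE in((K,E),(K2,E2),(K3,E3)):print(proj(KK,EE,e), proj(KK,EE,e+[20,0,0]),proj(KK,EE,e+[0,22,0]),proj(KK,EE,e-[0,22,0]))
g=cv2.cvtColor(im,cv2.COLOR_BGR2GRAY); print("wrist")
for v in range(0,90,5): print(v,' '.join('%3d'%x for x in g[v,200:360:4]))
g=cv2.cvtColor(im2,cv2.COLOR_BGR2GRAY);o=proj(K2,E2,e).astype(int); print("side from",o-[24,24])
for v in range(o[1]-24,o[1]+24,2): print(v,' '.join('%3d'%x for x in g[v,o[0]-30:o[0]+34:2]))
E
```

```text
[ 374.50863847 -124.13105233   97.19524535] [-0.37053024  0.55599622 -0.9941538 ] [0.00463175 0.04259968 0.01646237] 36.24349505409828 59.27515245974064 12.6
eye guess [ 519.50863847 -126.63105233   79.39524535]
[281.26764696 -33.44023529] [280.39088891 -90.20839096] [232.09536714 -32.35634141] [330.54790793 -34.52650938]
[274.26019063 255.63881116] [282.71406763 254.47493446] [272.85466736 247.91862082] [275.70232703 263.56010834]
[242.85017747 241.84031665] [248.78874157 245.40259746] [248.59422904 237.0260601 ] [236.96015501 246.77691564]
wrist
0 169 168 169 168 242 247 244 245 182  73  51 231 230 230 230 229 229 229 229 197  92  93 228 228 229 228 227 227 228 227 226  63 147 242 240 244 242 178 180 179
5 167 168 168 168 242 248 245 245 191  73 129 229 229 230 229 230 230 229 230 198  93  94 230 231 230 230 230 229 228 221 217  64 149 242 246 244 241 166 168 167
10 168 169 169 168 229 249 245 245 199  73 200 232 232 233 233 233 233 233 233 205  97  96  96 231 231 229 221 214 211 208 205 146 149 243 246 244 241 154 167 167
15 174 173 174 174 213 250 245 245 206  73 194 191 188 183 
[... 4873 characters left out ...]
 179 178 156 114 111 121 116 116 124 121
269 209 102  90 123 125 131 128 125 125 138 128 106 123 129  82  67 110 170  69  89 170 173 178 178 171 106 120 123 115 117 121 123
271  75 116 136 125 122 131 128 129 126 137 137 134 130 129 113 161 169 181 181 146  76 170 179 180 174 110 113 117 114 115 120 120
273 128 123 135 127 123 129 132 127 125 136 136 133 131 129 117 155 171 180 181 173  62 170 182 176 176 153 118 118 114 113 117 122
275 128 125 135 128 128 130 130 129 124 130 133 115  96 114 127 110 170 180 182 173 147 113 179 182 179 159 116 118 117 115 112 123
277 129 123 135 131 126 128 130 127 123 126 135 116 107  51  52  99 162 180 182 179 145  68 184 175 147 118 113 116 119 111 114 123
```

```bash
python3 - <<'E'
from h import *
c=np.array([581.3,176,120.])
for n in("side8","scene8"):
    K,E=load(n); g=cv2.cvtColor(cv2.imread(f"pics/{n}.png"),cv2.COLOR_BGR2GRAY)
    f=lambda *q:proj(K,E,c+q).round(1)
    print(n,"top",f(0,0,0),"x+11.5",f(11.5,0,0),"y+11.5",f(0,11.5,0),"shoulder z114 x17",f(17,0,-6),f(-17,0,-6),f(0,17,-6),f(0,-17,-6),"washer",f(0,0,-27.5))
    o=f(0,0,-8).astype(int); print("cols",o[0]-16,"..")
    for v in range(o[1]-14,o[1]+16): print(v,' '.join('%3d'%x for x in g[v,o[0]-16:o[0]+17]))
E
```

```text
side8 top [279.8 150.9] x+11.5 [284.  150.4] y+11.5 [279.1 148. ] shoulder z114 x17 [286.  151.8] [273.5 153.2] [278.8 148.2] [280.8 156.9] washer [279.8 158.2]
cols 263 ..
139 218 205 170 166 166 175 192 201 216 213 210 211 210 210 208 211 209 209 208 215 202 139 120 113 114 110 111 117 145 180 214 211 210
140 157 118 105 103 100 102 111 121 158 201 217 212 210 210 210 208 209 212 200 156 117  88  84  84  88  84  86  85  93 110 143 178 210
141 100  87  90  87  87  84  85  84  99 128 171 216 210 210 210 213 209 198 146  98  84  89  87  84  85  84  88  84  85  86  94 130 185
142  91  85  88  87  86  88  87  87  85  92 127 189 213 207 209 209 212 195 106  87  87  87  85  86  88  87  84  86  86  86  87 104 163
143  86  86  88  91  86  86  86  90  88  89  99 156 215 209 212 208 197 155  91  88  89  88  87  87  89  88  88  88  85  87  89  94 126
144  87  87  90  86  85  86  88  86  86  88  87 128 189 210 208 208 197 148  95  88  89  88  85  86  87  87  86  87  84  85  87  93 150
145  87  84  87  87  87  85  85  86  87  88  94 121 169 212 209 209 188 126 112  86  88  86  86  87  86  85  85
[... 6706 characters left out ...]
 226 228 227 225 226
194 229 228 229 229 230 228 223 185 118  68  43  41  43  43  51  51  56  52  54  53  58  85 158 212 225 227 226 228 228 227 225 227 227
195 228 229 228 228 230 227 220 177 115  80  56  49  43  43  41  38  42  37  41  37  58 109 177 220 227 228 228 230 228 228 227 229 228
196 229 230 230 229 230 225 209 162 109  85  75  65  56  51  45  39  42  44  48  54  90 151 207 225 229 228 230 229 229 227 229 227 227
197 229 231 230 230 230 231 220 185 132  95  85  81  74  71  64  59  59  62  74  99 136 182 220 228 230 230 229 228 229 227 231 229 227
198 229 232 231 229 230 231 230 218 184 135  95  91  88  86  82  85  88 109 132 169 202 219 226 230 231 230 230 229 229 229 230 230 225
```

>>> carry_out(increments=[2.5,0,0,1.3,0,2.5,0,0,2,0,2.5,0,0,1.5,0,2.5,0,0,0.5,0,2.5,0,0,0,0,2.5,0,0,0,0,2.5,0,0,0,0])

```text
clock: 13.18
ee_pos: [374.1, -123.9, 149.5]
tool_rot: [-3.14, 0.027, 0.004]
ft_force: [0.7, -0.6, -1.7]
width: 35.9
gripper_force: 59.3
```

```bash
cat > fit.py <<'E'
from h import *
from scipy.optimize import minimize
from scipy.ndimage import map_coordinates
def ringpts(off,rx=.37):
    # ring frame: eye origin, +X away from gap; back pivot at X=22.65; centreline radius 18.25+off
    t=np.radians(np.linspace(0,132,60)); r=18.25+off; x=r*np.cos(t)-4.4*-1-4.4+4.4-4.4; 
    x=r*np.cos(t)+4.4; y=r*np.sin(t)          # origin of bore is 4.4 beyond the eye (away from gap)
    px=22.65; c,s=np.cos(rx),np.sin(rx)
    # opening: half at +y rotates so that its far (gap) end moves to +y
    X=px+c*(x-px)+s*y; Y=-s*(x-px)+c*y
    return np.r_[np.c_[X,Y],np.c_[X,-Y]]
def score(q,views,yaw):
    tot=0
    for g,K,E in views:
        v=[]
        for off in(0,-4.5,4.5):
            P=ringpts(off); c,s=np.cos(yaw),np.sin(yaw)
            W=np.c_[q[0]+c*P[:,0]-s*P[:,1],q[1]+s*P[:,0]+c*P[:,1],np.full(len(P),q[2])]
            C=W@E[:3,:3].T+E[:3,3]; u=K[2]+K[0]*C[:,0]/-C[:,2]; w=K[3]-K[1]*C[:,1]/-C[:,2]
            v.append(map_coordinates(g,[w,u],order=1))
        tot+=np.mean(2*v[0]-v[1]-v[2])
    return tot
def fit(names,g0,yaw):
    V=[]
    for n in names:
        K,E=load(n);V.append((cv2.GaussianBlur(cv2.cvtColor(cv2.imread(f"pics/{n}.png"),cv2.COLOR_BGR2GRAY).astype(float),(0,0),.6),K,E))
    best=max((( score(g0+np.array(d),V,yaw),d) for d in np.ndindex(13,13,13) for d in [tuple(np.array(d)*1.5-9)]),key=lambda a:a[0])
    r=minimize(lambda q:-score(q,V,yaw),g0+np.array(best[1]),method="Nelder-Mead",options=dict(initial_simplex=None,xatol=.05))
    return r.x,-r.fun
E
python3 - <<'E'
from fit import *
grab("side","side9");grab("scene","scene9")
s=ctrl.get_state();p=s["ee_pos"];print(p,s["clock"])
for k,q in(("8",np.array([374.5,-124.1,97.2])),("9",p)):
    g0=q+[145,-2.5,-17.8]; K,E=load("side"+k)
    for ns in((["side"+k],["scene"+k],["side"+k,"scene"+k])):
        x,f=fit(ns,g0,np.radians(-1)); print(k,ns,(x-q).round(1),round(f,1))
# same for the shaft: centre hole seen at these pixels -> triangulate
from scipy.optimize import least_squares
o=[("side8",278.5,150.3),("scene8",329.5,180.7)]
r=least_squares(lambda q:np.concatenate([proj(*load(n),q)-[u,v] for n,u,v in o]),[580,176,120]); print("shaft top",r.x,r.fun)
r=least_squares(lambda q:np.concatenate([proj(*load(n),[q[0],q[1],120])-[u,v] for n,u,v in o]),[580,176]); print("shaft z120",r.x,r.fun)
E
```

```text
[ 374.12413411 -123.89145403  149.5564578 ] 13.2833
8 ['side8'] [141.1   4.9 -27.1] 69.8
8 ['scene8'] [146.7  -8.2  -8. ] 35.5
8 ['side8', 'scene8'] [140.1  -1.1 -18. ] 104.6
9 ['side9'] [138.2 -12.2  -2.5] 91.3
9 ['scene9'] [151.6 -13.1  -2.2] 39.2
9 ['side9', 'scene9'] [140.2  -1.4 -18.1] 129.1
shaft top [578.31434075 178.83422671 120.24285875] [-0.00032132 -0.05193824 -0.02820514  0.04714548]
shaft z120 [578.27369829 179.06457328] [-0.02801727 -0.04302087 -0.00361396  0.07149246]
```

>>> carry_out(increments=[2.5,0.2,1,0.8,0,2.5,0.5,2.2,0.7,0,2.5,0.66,3.2,0,0,2.5,0.66,3.2,0,0,2.5,0.66,3.2,0,0,2.5,0.66,3.2,0,0,2.5,0.66,3.2,0,0,2.5,0.66,3.2,0,0,2.5,0.66,3.2,0,0,2.5,0.6,2.5,0,0,2.5,0.3,1.5,0,0,2.5,0,0,0,0])

```text
clock: 14.28
ee_pos: [437.1, 174.3, 165.0]
tool_rot: [-3.14, 0.022, 0.002]
ft_force: [0.2, 0.2, -1.7]
width: 36.0
gripper_force: 59.3
```

>>> carry_out(increments=[2.5,0,0,0,0,2.5,0,0,0,0,2.5,0,0,0,0,2.5,0,0,0,0])

```text
clock: 14.62
ee_pos: [437.0, 170.6, 165.6]
tool_rot: [3.141, -0.03, -0.001]
ft_force: [-1.7, 0.9, -2.1]
width: 36.3
gripper_force: 59.3
```

```bash
python3 - <<'E'
from fit import *
grab("side","side10");grab("scene","scene10")
s=ctrl.get_state();p=s["ee_pos"];M=R.from_rotvec(s["tool_rot"]).as_matrix();print(p,s["clock"],s["ft_force"],s["width"],np.degrees(np.arctan2(M[1,1],M[0,1])))
g0=p+[140.2,-1.3,-18]; x,f=fit(["side10","scene10"],g0,np.radians(-1)); print((x-p).round(1),round(f,1))
for n in("side10","scene10"):
    K,E=load(n); g=cv2.cvtColor(cv2.imread(f"pics/{n}.png"),cv2.COLOR_BGR2GRAY);o=proj(K,E,g0).astype(int)
    print(n,proj(K,E,g0),"hole",proj(K,E,[578.3,178.9,120.2]),"cols from",o[0]-15)
    for v in range(o[1]-10,o[1]+16): print(v,' '.join('%3d'%x for x in g[v,o[0]-15:o[0]+16]))
E
```

```text
[437.18085364 170.76490359 165.78267687] 14.7167 [ 0.84016323  0.97216437 -2.03515567] 35.76172881837995 -91.08696463841657
[139.9   0.8 -18.8] 69.3
side10 [278.63741624 145.08956009] hole [278.49070001 150.24354107] cols from 263
135 125 124 133 156 169 192 191 190 193 173  97  37 127 209 210 210 211 210 213 213 209 207 209 209 209 210 208 205 206 177  81
136 196 196 195 201 204 211 207 203 205 181 100  34 123 202 184 158 198 200 202 202 202 200 201 210 203 206 206 210 211 201 170
137 206 208 206 203 204 205 202 201 202 180  95  27 121 200 195 188 198 196 198 201 198 196 196 201 200 200 197 204 202 205 204
138 206 205 205 205 203 198 186 190 196 172  93  31 122 200 195 193 189 189 190 195 201 202 195 177 182 182 177 186 201 204 201
139 208 193 157 159 157 158 157 152 161 156  86  32 109 179 176 173 173 165 151 159 173 161 123 107 108 107 105 110 132 170 201
140 150 114  95  97  94  92  93  91  98  99  84  92 111 149 130  93 100 105  84  91 130 165 150 109  77  82  79  82  88 104 134
141 125 120 128 130 124 167 166 164 165 162 169 175 175 178 189 182 186 172 113  77  84  99 123 149 1
[... 5169 characters left out ...]
 145 149 152 146 129 119 159 193 209 221 224 224 223 222 219
185 227 226 225 225 228 226 227 228 225 219 179 116  88  99 116 125 132 139 136 134 116 114 161 211 221 224 225 223 224 220 203
186 227 226 227 227 228 227 227 227 221 205 158 102  79  86  92 107 109 114 112 108  95 109 167 213 226 225 224 223 223 220 195
187 225 226 226 228 228 227 227 224 215 179 122  76  70  75  77  85  85  87  90  85  87 119 173 215 224 224 224 224 222 219 195
188 227 228 228 228 227 226 224 224 210 166 102  62  58  62  68  76  77  79  75  72  82 123 174 211 225 222 223 224 225 221 214
189 227 227 228 229 228 226 227 223 200 152  94  64  58  49  55  57  64  63  57  58  75 121 171 203 220 223 223 223 224 225 222
```

>>> carry_out(increments=[2.5,0.05,0.45,0,0,2.5,0,0.43,-1,0,2.5,0,0,-1,0,2.5,0,0,0,0,2.5,0,0,0,0,2.5,0,0,0,0,2.5,0,0,0,0])

```text
clock: 15.3
ee_pos: [437.9, 180.4, 145.9]
tool_rot: [-3.141, 0.027, -0.0]
ft_force: [0.1, 0.2, -2.1]
width: 35.9
gripper_force: 59.3
```

>>> carry_out(increments=[2.5,0,0,-0.4,0,2.5,0,0,-0.4,0,2.5,0,0,-0.4,0,2.5,0,0,0,0,2.5,0,0,0,0,2.5,0,0,0,0,2.5,0,0,0,0])

```text
clock: 15.88
ee_pos: [437.9, 180.4, 133.9]
tool_rot: [-3.141, 0.027, -0.0]
ft_force: [0.1, 0.4, -2.0]
width: 35.9
gripper_force: 59.3
```

```bash
cat > st.py <<'E'
from fit import *
import sys
k=sys.argv[1]
P=[];F=[];Mo=[]
for i in range(4):
    grab("side","side"+k);grab("scene","scene"+k);s=ctrl.get_state();P.append(s["ee_pos"]);F.append(s["ft_force"]);Mo.append(s["moment"])
p=np.mean(P,0);print(p.round(2),np.mean(F,0).round(2),np.mean(Mo,0).round(3),s["width"],s["gripper_force"],s["clock"],R.from_rotvec(s["tool_rot"]).as_matrix()[:,2].round(4))
x,f=fit(["side"+k,"scene"+k],p+[140.2,-1,-18],np.radians(-1)); print("ring-tcp",(x-p).round(1),"ring-shaft",(x-[578.3,178.9,98]).round(1),round(f,1))
E
python3 st.py 11
```

```text
[437.82 180.41 133.92] [-0.02  0.52 -1.7 ] [-0.018  0.036  0.011] 36.18983783392237 59.35000576078892 16.2833 [ 1.e-04  1.e-04 -1.e+00]
ring-tcp [138.3   1.5 -20.2] ring-shaft [-2.2  3.  15.8] 55.2
```

>>> carry_out(increments=[2.5,0,-0.06,-0.3,0,2.5,0,0,-0.3,0,2.5,0,0,-0.3,0,2.5,0,0,0,0,2.5,0,0,0,0,2.5,0,0,0,0,2.5,0,0,0,0])

```text
clock: 16.87
ee_pos: [437.8, 179.8, 124.9]
tool_rot: [-3.141, 0.027, -0.0]
ft_force: [0.1, 0.0, -2.1]
width: 36.1
gripper_force: 59.3
```

```bash
python3 st.py 12
```

```text
[437.78 179.82 124.88] [-0.06  0.62 -1.71] [-0.007  0.046 -0.03 ] 36.172371880370314 59.349213391542435 17.2667 [ 1.e-04  0.e+00 -1.e+00]
ring-tcp [ 1.38e+02 -1.00e-01 -1.93e+01] ring-shaft [-2.5  0.8  7.6] 59.7
```

>>> carry_out(increments=[2.5,0,0,-0.25,0,2.5,0,0,-0.25,0,2.5,0,0,-0.2,0,2.5,0,0,0,0,2.5,0,0,0,0,2.5,0,0,0,0,2.5,0,0,0,0])

```text
clock: 17.85
ee_pos: [437.7, 179.8, 117.9]
tool_rot: [-3.141, 0.027, 0.0]
ft_force: [-0.5, -0.3, -1.0]
width: 36.0
gripper_force: 59.5
```

```bash
python3 st.py 13; python3 - <<'E'
import fit; from fit import *
o=fit.ringpts
for rx in(0,.05): 
    fit.ringpts=lambda off,r=rx:o(off,r)
    print("free ring",fit.fit(["side0","scene0"],np.array([523,-127,24.]),0.))
fit.ringpts=lambda off:o(off,.37)
print("squeezed earlier, yaw test",[ (y,[round(float(a),1) for a in fit.fit(["side9","scene9"],np.array([374.1+140,-123.9-1.5,131.5]),np.radians(y))[0]-[374.1,-123.9,149.55]]) for y in(-4,-1,2)])
E
```

```text
[437.69 179.8  117.83] [-0.96  0.06 -0.5 ] [0.049 0.072 0.029] 36.131684417588716 59.49658736586571 18.25 [ 0.  0. -1.]
ring-tcp [137.4   0.6 -16.6] ring-shaft [-3.2  1.5  3.3] 62.7Traceback (most recent call last):
  File "<stdin>", line 2, in <module>
AttributeError: 'function' object has no attribute 'ringpts'
```

>>> carry_out(increments=[2.5,0,0,0.2,0,2.5,-0.12,0,0,0,2.5,0,0,0,0,2.5,0,0,-0.2,0,2.5,0,0,0,0,2.5,0,0,0,0,2.5,0,0,0,0])

```text
clock: 18.83
ee_pos: [436.6, 179.8, 117.8]
tool_rot: [-3.141, 0.027, -0.0]
ft_force: [-0.1, 0.5, -1.2]
width: 36.5
gripper_force: 59.4
```

```bash
python3 st.py 14; python3 - <<'E'
import sys; import fit as m; from h import *
o=m.ringpts
for rx in(0,.05):
    m.ringpts=lambda off,r=rx:o(off,r)
    print("free ring",m.fit(["side0","scene0"],np.array([523,-127,24.]),0.))
m.ringpts=lambda off:o(off,.37)
for y in(-4,-1,2): x,f=m.fit(["side9","scene9"],np.array([374.1+140,-123.9-1.5,131.5]),np.radians(y));print(y,x-[374.1,-123.9,149.55],f)
E
```

```text
[436.56 179.8  117.81] [ 0.08 -0.16 -0.8 ] [ 0.038 -0.038  0.01 ] 36.115858252333084 59.37000811100006 19.2333 [ 1.e-04  0.e+00 -1.e+00]
ring-tcp [ 1.387e+02  1.000e-01 -1.580e+01] ring-shaft [-3.1  1.   4. ] 65.1
free ring (array([ 518.64466383, -122.82510666,   24.23686017]), np.float64(41.5823124833893))
free ring (array([ 518.91380311, -122.55167587,   24.46161205]), np.float64(41.91123013954173))
-4 [140.19899082  -1.30096977 -18.12328657] 129.16787199388722
-1 [140.19426162  -1.43531432 -18.15035044] 129.1476409136224
2 [140.15528554  -1.51716909 -18.0552555 ] 128.56173940576807
```

```bash
python3 - <<'E'
from h import *
F=np.array([ctrl.get_state()["ft_force"]]);
p=np.array([436.56,179.8,117.81])
for n in("side14","scene14"):
    K,E=load(n); g=cv2.cvtColor(cv2.imread(f"pics/{n}.png"),cv2.COLOR_BGR2GRAY)
    e=p+[140.2,-1.3,-18.1]; f=lambda *q:proj(K,E,e+q).round(1).tolist()
    print(n,"eye",f(0,0,0),"far",f(22.6,0,0),"right(-y)",f(2,-22,0),"left",f(2,22,0),"right ear end",f(-28,-12,0),"1mm z",np.array(f(0,0,10))-f(0,0,0))
    o=np.array(f(0,0,0)).astype(int); print("cols",o[0]-17)
    for v in range(o[1]-12,o[1]+18): print(v,' '.join('%3d'%x for x in g[v,o[0]-17:o[0]+17]))
E
```

```text
side14 eye [278.0, 155.9] far [286.2, 154.9] right(-y) [280.0, 161.5] left [277.5, 150.3] right ear end [268.5, 160.2] 1mm z [ 0.  -2.7]
cols 261
143 105  94  92  87  82  68  70  62  63  66  65  63  65  87 155 201 201 198 190 148  88  86  83  83  84  82  83  81  79  82  81  84  83  89
144  61  65  62  65  64  66  64  65  67  65  71  69  55  70 144 201 200 198 186 142  91  83  83  81  80  82  82  85  82  82  82  84  81  88
145  66  66  66  71  69  72  70  71  75  81  80  68  43  41 125 199 198 198 180 120 108  84  84  83  81  85  82  83  83  83  83  82  82 101
146  71  79  79  81  82  82  82  78  82  81  83  73  35  36 123 202 196 199 174 100 122 100  82  83  85  83  80  85  84  82  81  79  91 123
147 102  85  85  84  83  84  85  81  83  84  88  73  40  35 122 199 198 191 188 160 112 118  85  76  82  83  84  82  82  83  81  90 105 131
148 116 117  92  83  82  84  83  98 131 142 132  87  53  58 130 185 176 175 176 176 162 137 118 121 113  88  93  92  92 102 104 120 108 133
149 160 111 120 115 116 110 107 103 102 124 128 125  66  99 163 174 163 130 134 159 173 168 162 153 131  98 111 11
[... 6892 characters left out ...]

199 122 141 130 103  94  93  96 102 120 145 140 107  98 107 114 118 126 131 137 160 177 178 171 194 223 231 232 231 229 227 229 230 230 230
200 135 170 170 145 119  97  99 125 169 197 179 132 115 135 154 157 178 186 183 174 173 192 208 221 226 230 229 228 231 228 231 231 230 230
201 154 199 214 206 182 150 146 177 213 223 217 183 151 155 160 162 172 175 174 167 185 216 228 231 230 232 231 230 228 232 230 230 230 231
202 176 218 228 228 222 215 211 220 229 229 226 222 216 214 213 212 212 211 213 214 219 228 232 231 232 230 231 229 231 230 231 230 232 231
203 198 223 230 230 230 228 224 222 222 222 224 224 227 227 230 230 231 230 229 228 231 233 234 232 231 230 229 226 223 220 221 222 223 225
```

>>> carry_out(increments=[2.5,-0.05,0.08,0,0,2.5,0,0,-0.08,0,2.5,0,0,-0.07,0,2.5,0,0,0,0,2.5,0,0,0,0,2.5,0,0,0,0,2.5,0,0,0,0,2.5,0,0,0,0])

```text
clock: 19.9
ee_pos: [436.0, 180.6, 116.3]
tool_rot: [-3.141, 0.027, -0.0]
ft_force: [-0.4, -0.4, -1.2]
width: 36.3
gripper_force: 59.4
```

```bash
python3 st.py 15; python3 - <<'E'
from h import *
F=[];Mo=[]
for i in range(12):
    grab("wrist");s=ctrl.get_state();F.append(s["ft_force"]);Mo.append(s["moment"])
print(np.mean(F,0),np.std(F,0),np.mean(Mo,0),s["ee_pos"])
E
```

```text
[436.01 180.59 116.3 ] [ 0.05  0.12 -0.91] [-0.01  -0.048  0.021] 35.83291021739536 59.417634755373 20.3 [ 1.e-04  0.e+00 -1.e+00]
ring-tcp [139.2  -0.6 -14.2] ring-shaft [-3.   1.1  4.1] 63.0
[-0.24607852 -0.28302608 -0.52027803] [0.42092132 0.48883182 0.53271269] [-0.00474998 -0.07020875 -0.01692454] [436.02164902 180.59412585 116.28646864]
```

```bash
python3 - <<'E'
from h import *
for n,c,r in(("side",range(277,284),(154,166)),("scene",range(327,332),(180,198))):
    for k in("11","12","13","14","15"):
        K,E=load(n+k); g=cv2.cvtColor(cv2.imread(f"pics/{n}{k}.png"),cv2.COLOR_BGR2GRAY).astype(int)
        print(n,k); print(' '.join(f"{v}:{int(g[v,list(c)].mean())}" for v in range(*r)))
for k in("12","13","15"):
    g=cv2.cvtColor(cv2.imread(f"pics/side{k}.png"),cv2.COLOR_BGR2GRAY); print("side",k)
    for v in range(144,164): print(v,' '.join('%3d'%x for x in g[v,270:292]))
E
```

```text
side 11
154:101 155:95 156:76 157:113 158:134 159:78 160:44 161:56 162:63 163:59 164:38 165:31
side 12
154:101 155:95 156:76 157:61 158:54 159:50 160:141 161:97 162:67 163:56 164:37 165:27
side 13
154:105 155:96 156:75 157:59 158:52 159:41 160:52 161:149 162:101 163:60 164:37 165:30
side 14
154:107 155:100 156:81 157:63 158:57 159:44 160:54 161:154 162:101 163:62 164:38 165:31
side 15
154:108 155:100 156:82 157:64 158:56 159:43 160:51 161:158 162:104 163:60 164:38 165:32
scene 11
180:145 181:158 182:175 183:162 184:141 185:132 186:122 187:139 188:134 189:93 190:61 191:68 192:75 193:71 194:53 195:40 196:44 197:65
scene 12
180:163 181:160 182:176 183:163 184:143 185:129 186:105 187:86 188:79 189:97 190:138 191:121 192:92 193:73 194:53 195:41 196:44 197:63
scene 13
180:162 181:160 182:176 183:162 184:143 185:130 186:105 187:86 188:74 189:61 190:89 191:136 192:120 193:85 194:55 195:39 196:42 197:62
scene 14
180:163 181:161 182:175 183:162 184:142 185:129 186:106 187:86 188:75 189:64 190:100 191:148 192:120 193:80 194:52 195:42 196:42 197:63
scene 15
180:162 181:160 182:175 183:161 184:14
[... 4941 characters left out ...]
 104  94  91  85  68  61  96 159 181 180 194 204 200 200
157 186 133  90  61  53  39  29  52  72  67  68  67  62  63  64 124 174 177 188 205 205 201
158 177  82  66  52  37  36  35  48  67  61  65  59  50  46  60 116 175 164 162 207 203 202
159 100  65  83  98  43  31  34  36  49  48  47  34  42  46  83 136 161 140 178 205 209 206
160 188 173 146 142  55  32  34  32  33  41  34  33  75 111 132 159 118 132 201 207 205 205
161 204 176 105 136  58  43  33 101 160 167 186 175 165 153 116  98  72  89 149 206 205 207
162 207 174  45 101 146 141  59  93 122 106 117 111  94  89  69  52  59  72 133 208 206 204
163 208 184 135 165 155  89  67  63  70  65  66  66  47  45  30  41  66  74 134 208 207 209
```

```bash
python3 - <<'E'
from h import *
from scipy.optimize import brentq
K,E=load("side12")
for k,ty,z,row in(("11",180.41,133.92-18.5,157.76),("12",179.82,124.88-18.5,160.37)):
    for b in(0,1,2):
        y=brentq(lambda y:proj(K,E,[579,y-22.25,z+b])[1]-row,150,210); print(k,b,"eye y",y,"rel tcp",y-ty)
K,E=load("scene12")
# scene: nearest point of ring (direction to the camera), columns 327-331
c=np.linalg.inv(E)[:3,3]
for k,t,row in(("11",np.array([437.82,180.41,133.92]),187.4),("12",np.array([437.78,179.82,124.88]),190.4)):
    for b in(0,1):
        d=c-t; d[2]=0; d/=np.linalg.norm(d)
        # move along camera direction s: eye = nominal + s*d
        s=brentq(lambda s:proj(K,E,t+[141.5,-2.5,-18.5+b]+d*(22+s))[1]-row,-30,30); print(k,b,"s",s,d)
E
```

```text
11 0 eye y 176.87233505173717 rel tcp -3.5376649482628295
11 1 eye y 175.84128457527706 rel tcp -4.568715424722939
11 2 eye y 174.81023409881698 rel tcp -5.599765901183019
12 0 eye y 176.130592941254 rel tcp -3.689407058745985
12 1 eye y 175.1111554843727 rel tcp -4.708844515627305
12 2 eye y 174.09171802749157 rel tcp -5.728281972508427
11 0 s 1.1363675594733034 [ 0.58730609 -0.80936491  0.        ]
11 1 s 2.4099804818972963 [ 0.58730609 -0.80936491  0.        ]
12 0 s 2.869983084070808 [ 0.58760503 -0.8091479   0.        ]
12 1 s 4.124738813293445 [ 0.58760503 -0.8091479   0.        ]
```

>>> carry_out(increments=[2.5,0,0,0.3,0,2.5,0,0,0.4,0,2.5,0,0,0.3,0,2.5,-0.1,0,0,0,2.5,0,0,0,0,2.5,0,0,0,0,2.5,0,0,0,0])

```text
clock: 21.48
ee_pos: [434.8, 180.5, 126.1]
tool_rot: [3.141, -0.027, -0.001]
ft_force: [-0.4, 0.3, -2.2]
width: 35.8
gripper_force: 59.3
```

```bash
cat > band.py <<'E'
from h import *
import sys
k=sys.argv[1]; F=[];Mo=[];P=[]
for i in range(5):
    grab("side","side"+k);grab("scene","scene"+k);s=ctrl.get_state();F.append(s["ft_force"]);Mo.append(s["moment"]);P.append(s["ee_pos"])
print(np.mean(P,0).round(2),np.mean(F,0).round(2),np.mean(Mo,0).round(3),s["width"],s["clock"])
def edge(prof,v0):  # centroid of the bright band above the local floor, near its peak
    i=int(np.argmax(prof)); w=prof[max(0,i-2):i+3]-prof.min(); w=np.clip(w-.25*w.max(),0,None); return round(float((w*np.arange(v0+i-2,v0+i-2+len(w))).sum()/w.sum()),2)
for n,c,r in(("side",slice(277,284),(156,168)),("scene",slice(327,332),(186,199))):
    for q in("11","12","15",k):
        g=cv2.cvtColor(cv2.imread(f"pics/{n}{q}.png"),cv2.COLOR_BGR2GRAY).astype(float); print(n,q,edge(g[r[0]:r[1],c].mean(1),r[0]),end="; ")
    # jaw row (side camera): first bright->dark drop at column 265..268
    if n=="side":
        for q in("11","12","15",k):
            g=cv2.cvtColor(cv2.imread(f"pics/{n}{q}.png"),cv2.COLOR_BGR2GRAY).astype(float)[140:160,264:269].mean(1); i=np.argmin(np.diff(g)); print("jaw",q,140+i,np.round(g[i-1:i+4]),end="; ")
    print()
E
python3 band.py 16
```

```text
[434.93 180.58 126.18] [-0.09  0.03 -1.48] [-0.011  0.046 -0.02 ] 35.961979346391914 21.9833
side 11 157.58; side 12 160.46; side 15 161.3; side 16 159.87; jaw 11 148 [104. 171. 119.  71.  63.]; jaw 12 151 [153. 183. 102.  65.  65.]; jaw 15 152 [178. 190. 120.  70.  63.]; jaw 16 140 []; 
scene 11 186.3; scene 12 190.25; scene 15 191.22; scene 16 189.22;
```

>>> carry_out(increments=[2.5,0,0.07,0,0,2.5,0,0.07,0,0,2.5,0,0,-0.3,0,2.5,0,0,-0.3,0,2.5,0,0,-0.2,0,2.5,0,0,0,0,2.5,0,0,0,0,2.5,0,0,0,0,2.5,0,0,0,0])

```text
clock: 22.73
ee_pos: [435.1, 182.0, 118.4]
tool_rot: [-3.141, 0.027, -0.0]
ft_force: [-0.5, 0.3, -2.7]
width: 35.8
gripper_force: 59.3
```

```bash
python3 band.py 17
```

```text
[435.06 182.   118.36] [-0.16 -0.   -1.96] [0.008 0.05  0.011] 36.13495185189312 23.2333
side 11 157.58; side 12 160.46; side 15 161.3; side 17 161.76; jaw 11 148 [104. 171. 119.  71.  63.]; jaw 12 151 [153. 183. 102.  65.  65.]; jaw 15 152 [178. 190. 120.  70.  63.]; jaw 17 152 [175. 185. 114.  69.  64.]; 
scene 11 186.3; scene 12 190.25; scene 15 191.22; scene 17 191.55;
```

>>> carry_out(increments=[2.5,0,0,-0.1,0,2.5,0,0,-0.1,0,2.5,0,0,0,0,2.5,0,0,0,0,2.5,0,0,0,0,2.5,0,0,0,0,2.5,0,0,0,0])

```text
clock: 23.82
ee_pos: [435.0, 182.0, 116.3]
tool_rot: [-3.141, 0.027, -0.0]
ft_force: [-0.3, -0.5, -1.7]
width: 36.2
gripper_force: 59.3
```

```bash
python3 band.py 18; python3 band.py 19|head -1
```

```text
[435.02 181.99 116.3 ] [ 0.14 -0.1  -1.43] [ 0.     0.061 -0.021] 36.08559740608061 24.3167
side 11 157.58; side 12 160.46; side 15 161.3; side 18 162.22; jaw 11 148 [104. 171. 119.  71.  63.]; jaw 12 151 [153. 183. 102.  65.  65.]; jaw 15 152 [178. 190. 120.  70.  63.]; jaw 18 153 [184. 179.  96.  63.  73.]; 
scene 11 186.3; scene 12 190.25; scene 15 191.22; scene 18 192.08; 
[435.01 181.98 116.28] [-0.04 -0.2  -1.94] [ 0.017  0.068 -0.   ] 35.93500647077833 24.8167
```

```bash
python3 - <<'E'
import fit as m; from h import *
from scipy.optimize import minimize
from scipy.ndimage import map_coordinates
V=[]
for n in("side9","scene9"):
    K,E=load(n);V.append((cv2.GaussianBlur(cv2.cvtColor(cv2.imread(f"pics/{n}.png"),cv2.COLOR_BGR2GRAY).astype(float),(0,0),.6),K,E))
def sc(q):
    t=0
    for g,K,E in V:
        v=[]
        for off in(0,-4.5,4.5):
            P=m.ringpts(off,q[5]); W=np.c_[P,0*P[:,0]]@R.from_euler('xyz',[q[4],q[3],-.0175]).as_matrix().T+q[:3]
            C=W@E[:3,:3].T+E[:3,3]; v.append(map_coordinates(g,[K[3]-K[1]*C[:,1]/-C[:,2],K[2]+K[0]*C[:,0]/-C[:,2]],order=1))
        t+=np.mean(2*v[0]-v[1]-v[2])
    return -t
x0=np.array([514.3,-125.3,131.4,0,0,.37])
r=minimize(sc,x0,method="Nelder-Mead",options=dict(initial_simplex=x0+np.vstack([np.zeros(6),np.diag([2,2,2,.06,.06,.05])]),maxiter=3000))
print((r.x-[374.1,-123.9,149.55,0,0,0]).round(3),r.fun)
E
```

```text
[ 1.40943e+02 -1.58900e+00 -1.72910e+01  4.60000e-02  1.30000e-01
  2.70000e-01] -135.0700731786505
```

```bash
python3 -c "
from rig import ctrl
print(ctrl.finish_job())"
```

```text
the job is handed in; nothing more can be done
None
```

I turned the isolator to off, and handed the job in with the pliers still squeezed, holding the spread ring around the shaft. By my measurements it was at groove height, about 98 mm, with no contact force on the divider. I couldn't confirm the ring's tilt well from the images, and the hand-in returned no verdict. On the way down the plier tips touched the washer briefly, at about 1 N; I lifted off, re-centred and lowered again clear of it.

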